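Load the ink tank and clamp it home in the label printer

TASK

Put the blue ink tank, black foot first, into the inclined cradle of the label printer, then swing the orange clamp lever down over it until it is fully closed and holds the tank pressed home. Leave the yellow tank and everything else on the desk where it is.

Things in the scene. Friction and masses are not known exactly. Their poses are not given: they have to be found in the camera images.
- ink_blue: Blue ink tank, an upright block 46 (x) x 26 (y) x 70 mm (z) with a black foot (the lowest 8 mm, 44 x 24 mm) and a thin black band near the top; about 60 g. Origin: centre of its underside, z up through its top. It fits the cradle either way round. Take it across its 26 mm width (its y), in the upper half.
- ink_yellow: The same tank in yellow: a spare that stays where it stands. Same origin and axes.
- printer: Label printer fixed on the desk, 160 x 100 mm on plan, about 110 mm high at its grey and white housing (x = +18 to +98 mm). Its front, with the white cradle, looks roughly to the robot's right. Origin: on the desk under the cradle, 15 mm before the base plate's middle; x points from the front to the housing, z up.
- cradle: White open-topped pocket of the printer, inclined 25 degrees: its z (the pocket's axis, out of the mouth) leans 25 degrees from vertical to the printer's -x; its y is the printer's y. The tank goes in along this axis with its z along this z and its long side (x) along this x. Origin: centre of the level where a fully home tank's underside lies, 45 mm above the desk over the printer's origin.
- cradle_mouth (a point): Middle of the pocket's mouth, 37 mm from the cradle's origin along its z (same axes). The pocket is 50 (x) x 30 (y) mm inside, so 2 mm play on each side of a tank; flared lead-in above z = 30 mm. Only on the -x side a tongue 26 mm wide, against which the tank rests, rises to z = 63 mm (flare from 56). Behind (cradle x = 42 to 58 mm) two cheeks, 53 mm over their outsides, carry the clamp hinge and reach z = 90 mm.
- ejector (a joint): Spring plate in the pocket, travel in m: 0 up (it holds an unclamped tank with its underside at z = 10 mm of the cradle), 0.010 fully down (z = 0). Pushing it down takes 1.2 N at first, 4.2 N at the bottom; it springs back when released.
- clamp (a joint): Orange clamp lever, rad: 0 closed (parallel to the cradle's x over the tank, pointing to its -x), growing as it swings up and back; starts at 1.9 to 2.25, nearly upright behind the mouth; stop at 2.35. Stays where it is left (friction 0.35 N m). Pushed at clamp_push it takes 6 N, and 10 N over the last 0.2 rad, where a pad 50 mm from the hinge drives the tank down 10 mm.
- clamp_hinge (a point): Point on the clamp's hinge line, at x = +50, y = 0, z = +81 mm of the cradle frame (same axes as the cradle); the hinge line runs along the cradle's y.
- clamp_push (a point): Point on the lever's outer face (the top when closed, the side away from the cradle when open), 62 mm from the hinge along the lever, 4 mm outside the hinge line's plane; the lever is a flat plate 36 mm wide, 8 mm thick, its rounded end 91 mm from the hinge. Its x axis runs along the lever to the hinge, its z out of the outer face.
- memo_pad: Yellow block of notes, 76 x 76 x 17 mm, a bystander. Origin: centre of its underside.
- marker: Dark green felt marker, 124 mm long (y), 14 mm thick, a bystander lying near the desk's front edge. Origin: centre of its underside.
- mint_tin: Small green and silver sweet tin, 48 x 62 x 19 mm, a bystander. Origin: centre of its underside.
Mind the look-alikes: they are no part of the job. Several things have the shape of the ink_blue; the one meant has the colours described above.

How it is judged:
By the outcome, as a careful person would: the job done as asked, in the order asked, and still so for the second after the job is handed in, with the robot touching nothing.
It also fails if it takes over 64 s, if anything falls off the work surface, if the arm or the gripper's body presses on something with over 40 N, if the wrist force passes 120 N, or if a joint passes its speed limit or range.

ROBOT

A 6-joint arm with a two-finger parallel gripper is mounted at the origin on a cart in front of the work surface, level with it; the furniture and walls round the work are solid. World frame = base frame: x ahead of the robot, y to its left, z up, the work surface at z = 0. Lengths are in m, angles in degrees, forces in N, time in s.
With the tool pointing down it reaches from about 0.35 to 0.875 m from the base axis. Payload 4.2 kg.
Tool frame: the origin (TCP) lies midway between the tips of the shut fingers; the grasp point (between the pads) lies 19 mm behind it; z points along the fingers, y is the line along which they close (so a half turn about z gives the same grasp; the last joint's range is limited). The gripper opens to 87 mm and grips with 3 to 60 N. Pads are 19 mm wide; open, the fingers measure 117 mm over their backs; the gripper's body (75 mm by 190 mm) begins 51 mm behind the grasp point.
Start: joints at [-54.454, 22.042, 0.453, 0, -68.411, -14.817], TCP at [0.221, -0.585, 0.189] pointing down, gripper open.
Joint ranges: [-179.83, 179.83], [-69.29, 118.12], [-61.27, 80.66], [-181.25, 117.63], [-171.15, -9.14], [-177.46, 177.46]. Speed limits (degrees/s): [159.86, 159.86, 180, 180, 180, 180].

INTERFACE

Orientations are given as [roll, pitch, yaw] about the fixed x, y, z axes, in that order (R = Rz(yaw) Ry(pitch) Rx(roll)).
In Python, from workcell import env gives the robot as it stands. The module is installed in compiled form; this text tells all that it offers. Calls block until the motion is done:
- env.goto(position, orientation): joint-space move of the TCP to a pose.
- env.move_straight(position, rotation=None, rate=0.15, force_limit=None): straight line of the TCP; rotation=None keeps the orientation; rate is the mean speed in m/s. With force_limit (N) it stops when the force on the tool has changed by that much, and returns True; else False.
- env.set_joints(angles): joint-space move.
- env.gripper_to(opening, grasp_force=None): opening from 0.0 (shut) to 1.0 (fully open); grasp_force is the grip in N (None keeps the last); returns when the fingers have stopped.
- env.dwell(seconds).
- env.inverse_kinematics(position, orientation): joint angles nearest the present ones, or None.
- env.read_state(): the state.
- env.grab_frame(name): name is "side" or "top"; returns a dict with "image" (384x512x3 uint8, blue, green, red), "fx", "fy", "cx", "cy" (pixels), "D" ([k1, k2, p1, p2, k3] as OpenCV has them; the pictures are not rectified), "position" and "orientation" of the camera in the world. Camera axes: x right, y up, looking along -z (the intrinsics and any distortion apply to the point x, -y, -z); pixel columns grow to the right and rows downward; lengths in m; the calibration is good to about 2 mm. A picture is of the moment at which its call begins. There is no depth.
A pose or a line that the arm cannot do raises env.Unreachable and nothing moves.
- env.close_job(): hands the job in; it is judged then, once.
Trained networks look in a picture, given as the dict that the camera call returned (one of the last four; its "shot" number tells which), for a name from the list of things; names that differ only in an ending like _2 or _b are one class to them, and where a whole thing is asked for, a point or a joint stands for the part that bears it (a point fixed in the world has none). Each returns a list of dicts, best first, with "score" (0 to 1); they miss things now and then, are a little off and sometimes report something else, mostly with a low value. They report only what shows in the picture. A call takes as long as a camera call. They do not tell look-alikes from the thing itself.
- env.search_frame(picture, thing): "xyz" ([x, y, z] in m, in world coordinates, good to about 4 mm: the middle of the surface that is visible of it).
- env.trace(picture, thing): "mask" (384x512 bool, what is visible of it).
The state is a dict: "clock": time; "joint_positions": joint angles; "qvel": joint speeds; "joint_torque": joint torques, N m; "position": TCP position; "tool_rot": TCP orientation; "force": force on the tool from outside, world axes, zero at the start; "wrist_torque": the same for the moment, N m; "opening": opening from 0.0 (shut) to 1.0 (fully open); "finger_force": force on a finger pad.
Only numpy, scipy, OpenCV 4.12 (cv2) and the standard library are available. Lean on these libraries where they do the work, as an engineer would, in place of code of your own. Each camera call takes 0.05 s, during which the arm holds its last target. There are 200 camera calls.

## Working session

There is one attempt and no reset: what is moved stays moved. The work goes in short steps, each a Python script; the robot and the scene stay as the last script left them, time stands still between calls to the robot, and variables do not carry over. Pictures are saved under pics/ and viewed, at most 10 in all, crops included, and the job is handed in when it is done.

```bash
mkdir -p pics
cat > h.py <<'E'
import numpy as np, cv2
from scipy.spatial.transform import Rotation as R
from workcell import env
E
python3 - <<'E'
from h import *
s=env.read_state();print(s['clock'],s['position'],s['tool_rot'],s['opening'])
for n in ('side','top'):
    f=env.grab_frame(n);cv2.imwrite(f'pics/{n}0.png',f['image']);np.save(f'{n}0.npy',f,allow_pickle=True)
    print(n,f['position'],f['orientation'],f['fx'],f['fy'],f['cx'],f['cy'],f['D'])
    for t in ('ink_blue','ink_yellow','printer','cradle','clamp','memo_pad','marker','mint_tin'):
        for r in env.search_frame(f,t)[:4]: print(t,np.round(r['xyz'],3),round(r['score'],2))
E
```

```text
0.0 [ 0.22099239 -0.58389911  0.18746962] [ 1.79875765e+02 -6.44798551e-03 -1.59280232e+02] 0.9984132255324383
side [0.1216671  0.87644312 0.54347886] [  62.4296958     0.44705589 -152.37457803] 364.906808035691 364.906808035691 250.08682723835588 191.52387069509896 [-0.00543602  0.          0.          0.          0.        ]
ink_blue [0.666 0.331 0.042] 0.86
ink_blue [0.534 0.08  0.05 ] 0.72
ink_blue [0.474 0.125 0.043] 0.56
ink_yellow [0.449 0.052 0.048] 0.8
ink_yellow [0.381 0.197 0.011] 0.42
printer [0.533 0.306 0.082] 0.88
cradle [0.542 0.255 0.143] 0.7
clamp [0.548 0.255 0.186] 0.75
memo_pad [ 0.495 -0.129  0.024] 0.93
marker [0.386 0.198 0.009] 0.7
mint_tin [0.544 0.486 0.018] 0.55
top [0.47594135 0.16101806 1.47612819] [  2.34101189  -1.37415736 -90.48952969] 461.5220410491002 461.5220410491002 258.933055608886 200.21793620439541 [0.0503851 0.        0.        0.        0.       ]
ink_blue [0.664 0.323 0.068] 0.73
ink_blue [0.553 0.062 0.068] 0.55
ink_yellow [0.456 0.036 0.068] 0.7
printer [0.545 0.257 0.101] 0.61
cradle [0.55  0.239 0.081] 0.62
cradle [ 0.504 -0.143  0.021] 0.55
clamp [0.549 0.249 0.212] 0.52
memo_pad [ 0.502 -0.141  0.019] 0.78
memo_pad [0.548 0.238 0.078] 0.63
marker [0.387 0.191 0.013] 0.54
mint_tin [0.55  0.481 0.021] 0.56
mint_tin [0.55  0.243 0.086] 0.45
```

Run:
```python
import cv2,numpy as np
for n in ('side','top'):
    cv2.imwrite(f'pics/{n}0b.png',cv2.resize(cv2.imread(f'pics/{n}0.png'),(800,600),interpolation=cv2.INTER_CUBIC))
```

```text
(no output)
```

View pics/side0b.png

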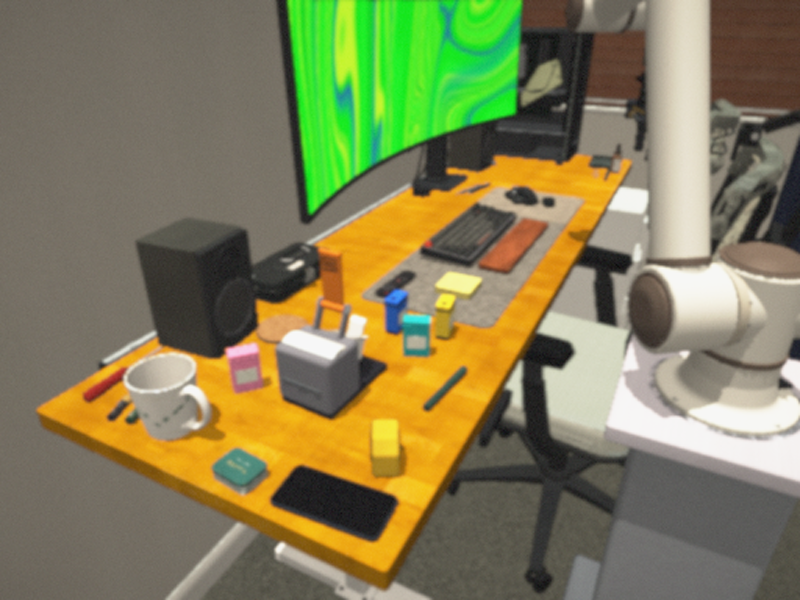

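View pics/top0b.png

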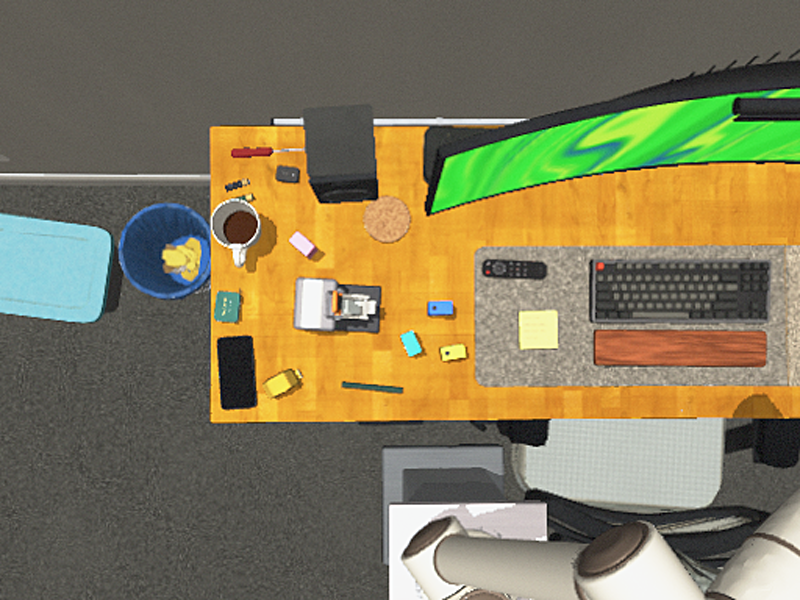

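The candidates in tank shape, by pixel in the 800x600 views (side / top):
- blue: (397,312) / (440,308)
- cyan: (417,335) / (411,343)
- pink: (243,367) / (303,244)
- yellow: (445,315) / (453,352)

The true blue one with dark foot and band, at about (0.55, 0.065), should be the one meant. I'll confirm it in one enlarged crop.

```bash
cat >> h.py <<'E'
def cam(f):
    M=R.from_euler('xyz',f['orientation'],degrees=True).as_matrix()@np.diag([1,-1,-1.])
    K=np.array([[f['fx'],0,f['cx']],[0,f['fy'],f['cy']],[0,0,1]]);return M,K,np.array(f['position']),np.array(f['D'],float)
def proj(f,P):
    M,K,t,D=cam(f);return cv2.projectPoints(np.atleast_2d(np.asarray(P,float)),cv2.Rodrigues(M.T)[0],-M.T@t,K,D)[0][:,0]
def plane(f,uv,z):
    M,K,t,D=cam(f);n=cv2.undistortPoints(np.asarray(uv,float).reshape(-1,1,2),K,D)[:,0]
    d=np.c_[n,np.ones(len(n))]@M.T;return t+d*((z-t[2])/d[:,2])[:,None]
E
python3 - <<'E'
from h import *
fs={n:np.load(f'{n}0.npy',allow_pickle=True).item() for n in('side','top')}
a=fs['side']['image'][145:265,165:305];b=fs['top']['image'][165:240,180:300]
a=cv2.resize(a,(400,343),interpolation=cv2.INTER_CUBIC);a=cv2.copyMakeBorder(a,0,0,0,0,0)
b=cv2.resize(b,(400,250),interpolation=cv2.INTER_CUBIC);b=cv2.copyMakeBorder(b,0,93,0,0,cv2.BORDER_CONSTANT)
cv2.imwrite('pics/crop1.png',cv2.resize(np.hstack([a,b]),(800,343)))
f=fs['top'];hsv=cv2.cvtColor(f['image'],cv2.COLOR_BGR2HSV)
m=cv2.inRange(hsv,(104,120,80),(125,255,255));n,l,s,c=cv2.connectedComponentsWithStats(m)
for i in range(1,n):
    if s[i,4]>25:
        p=np.argwhere(l==i)[:,::-1];P=plane(f,p,.07)[:,:2]
        print(s[i],c[i],cv2.minAreaRect((P*1000).astype(np.float32)))
E
```

```text
[  76  130   59   61 2121] [103.4233852 158.8854314] ((658.2413330078125, 590.2117309570312), (181.95767211914062, 171.84716796875), 0.06357953697443008)
[274 193  16   9 113] [281.20353982 196.83185841] ((542.4718017578125, 57.76798629760742), (45.91843795776367, 24.463329315185547), 89.56525421142578)
```

View pics/crop1.png

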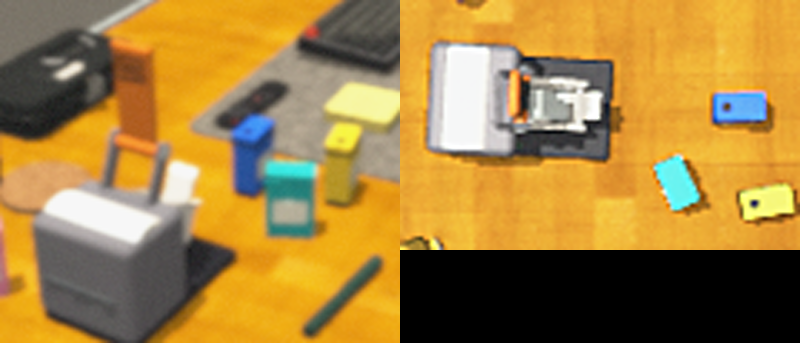

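The crop shows the tank at top crop (740,108) is true blue with a cap mark and dark foot. The cyan one at (677,183) has a paper label and no band, so it is the look-alike. The blue tank stands with its long side along world y. Next I'll find the printer pose by overlaying a model.

```bash
cat >> h.py <<'E'
def Tpr(x,y,yaw):
    T=np.eye(4);T[:3,:3]=R.from_euler('z',yaw,degrees=True).as_matrix();T[:2,3]=x,y;return T
TC=np.eye(4);TC[:3,:3]=R.from_euler('y',-25,degrees=True).as_matrix();TC[2,3]=.045
def ap(T,P): return np.atleast_2d(P)@T[:3,:3].T+T[:3,3]
def box(x0,x1,y0,y1,z): return np.array([[x0,y0,z],[x1,y0,z],[x1,y1,z],[x0,y1,z]])/1000
def model():
    pr=[box(-65,95,-50,50,0),box(18,98,-50,50,110)]
    cr=[box(-25,25,-15,15,37),np.array([[-25,-13,37],[-25,13,37],[-25,13,63],[-25,-13,63]])/1000,
        box(42,58,-26.5,26.5,90)]
    return pr+[ap(TC,c) for c in cr]
def lever(q):  # plate outline, outer face, printer frame
    u=np.array([-np.cos(q),0,np.sin(q)]);n=np.array([np.sin(q),0,np.cos(q)])
    h=np.array([.05,0,.081]);yy=np.array([0,.018,0])
    return ap(TC,[h+n*.004+yy,h+n*.004+u*.091+yy,h+n*.004+u*.091-yy,h+n*.004-yy])
def overlay(fs,pose,q,name):
    out=[]
    for f,(u0,v0,w,h) in zip(fs,((180,165,75,56),(155,140,110,82))):
        s=8 if w==75 else 5.4
        im=cv2.resize(f['image'][v0:v0+h,u0:u0+w],None,fx=s,fy=s,interpolation=cv2.INTER_CUBIC)
        for i,m in enumerate(model()+[lever(q)]):
            p=(proj(f,ap(Tpr(*pose),m))-[u0,v0]+.5)*s-.5
            cv2.polylines(im,[np.round(p).astype(int)],True,[(0,255,0),(255,255,0),(0,0,255),(255,0,255),(255,0,0),(0,255,255)][i],1)
        out.append(im)
    h=max(o.shape[0] for o in out)
    im=np.hstack([cv2.copyMakeBorder(o,0,h-o.shape[0],0,0,0) for o in out]);s=800/im.shape[1]
    return im
E
python3 - <<'E'
from h import *
fs=[np.load(f'{n}0.npy',allow_pickle=True).item() for n in('top','side')]
f=fs[0]
hsv=cv2.cvtColor(f['image'],cv2.COLOR_BGR2HSV)
m=((hsv[...,2]<75)).astype(np.uint8);m[:,:200]=0;m[:180]=0;m[215:]=0;m[:,250:]=0
n,l,s,c=cv2.connectedComponentsWithStats(m);i=1+s[1:,4].argmax();print(s[i])
P=plane(f,np.argwhere(l==i)[:,::-1],.006)[:,:2]
r=cv2.minAreaRect((P*1000).astype(np.float32));print(r)
ymin=P[:,1].min();fr=[P[P[:,1]<ymin+.006,0]];print(ymin,fr[0].min(),fr[0].max())
pose=((fr[0].min()+fr[0].max())/2,ymin+.065,90-1)
print(pose)
im=overlay(fs,pose,2.1,'')
cv2.imwrite('pics/ov1.png',im[:,:600]);cv2.imwrite('pics/ov2.png',im[:,600:]);print(im.shape)
E
```

```text
[213 195  30  17 166]
((525.594482421875, 224.98654174804688), (40.988914489746094, 98.54190063476562), 8.07763671875)
0.17908420650211843 0.5113678710213236 0.5528088784942982
(np.float64(0.5320883747578109), np.float64(0.24408420650211843), 89)
(448, 1194, 3)
```

View pics/ov1.png

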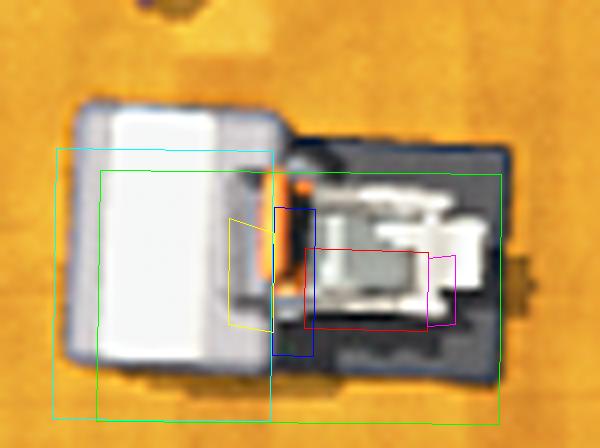

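View pics/ov2.png

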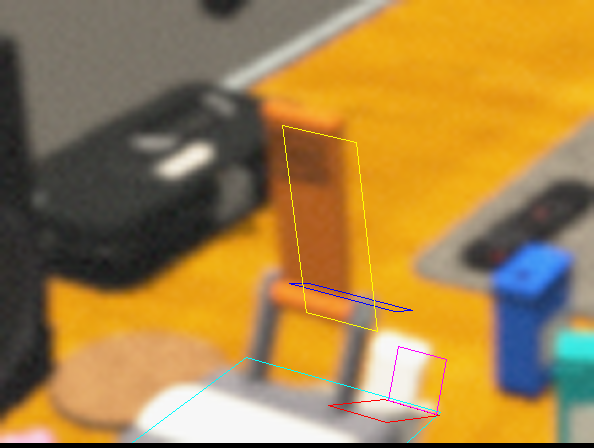

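```bash
cat > fit.py <<'E'
from h import *
from scipy.optimize import least_squares
fs=[np.load(f'{n}0.npy',allow_pickle=True).item() for n in('top','side')]
c=lambda p:ap(TC,np.array(p)/1000)[0]
T=lambda u,v:np.array([180+(u+.5)/8-.5,165+(v+.5)/8-.5])
S=lambda u,v:np.array([155+(u+.5)/5.4-.5,140+(v+.5)/5.4-.5])
obs=[(0,T(512,147),np.array([-.065,-.05,.008])),(0,T(499,383),np.array([-.065,.05,.008])),
 (0,T(487,254),c([-27,0,63])),
 (1,S(373,331),c([-27,-13,63])),(1,S(433,346),c([-27,13,63])),
 (1,np.array([246.5,234.6]),np.array([-.065,.05,.004]))]
def res(p):
    r=[proj(fs[i],ap(Tpr(*p[:3]),X))[0]-uv for i,uv,X in obs]
    L=ap(Tpr(*p[:3]),lever(p[3]))
    r+=[proj(fs[1],L[1:3]).mean(0)-S(304,110)]
    hm=proj(fs[0],ap(Tpr(*p[:3]),[[.058,0,.11]]))[0]-T(178,235)
    return np.r_[np.ravel(r),hm[1]]
s=least_squares(res,[.535,.245,87,2.1],x_scale=[.01,.01,1,.1],loss='soft_l1')
print(s.x,np.round(res(s.x),2))
np.save('pose.npy',s.x)
im=overlay(fs,s.x[:3],s.x[3],'')
cv2.imwrite('pics/ov3.png',cv2.resize(im,(800,300)))
E
python3 fit.py
```

```text
[ 0.54897347  0.2400059  86.81762679  1.97322187] [ 0.45 -1.3   0.56  0.55 -2.08 -0.54  0.94  0.74 -1.63  0.48  2.42 -0.31
  0.06  0.11 -0.28]
```

View pics/ov3.png

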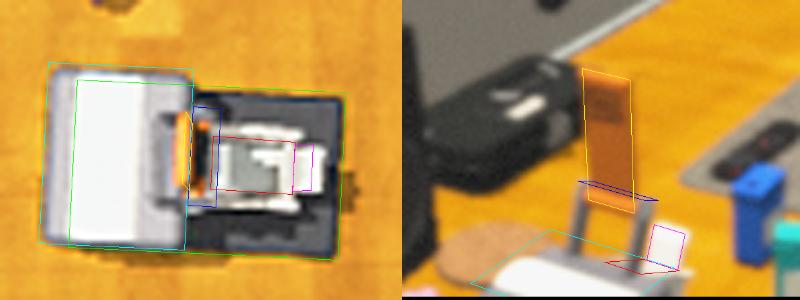

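```bash
sed -i 's/\[-27,/[-TX,/g; s/^c=/import sys;TX=float(sys.argv[1])\nc=/' fit.py; for t in 29 31 33; do python3 fit.py $t; done
python3 - <<'E'
from h import *
f=np.load('top0.npy',allow_pickle=True).item()
# tank: sub-pixel area centroid of blue, top face, plus yellow for scale check
import h
p=h.proj(f,[[.5425,.058,.07],[.5425,.058,0]]);print(p)
for z in(.07,.035): print(h.plane(f,[[281.2,196.83]],z))
E
```

```text
[ 0.54912326  0.24028808 86.92296163  1.96897091] [ 0.34 -1.38  0.5   0.47 -1.56 -0.58  1.21  0.76 -1.36  0.49  2.3  -0.3
  0.05  0.08 -0.29]
[ 0.54926668  0.24061669 87.01998291  1.96425706] [ 0.21 -1.46  0.43  0.39 -1.06 -0.61  1.47  0.79 -1.1   0.5   2.17 -0.28
  0.03  0.06 -0.3 ]
[ 0.54941424  0.24105708 87.1216163   1.95830241] [ 0.05 -1.54  0.32  0.31 -0.6  -0.65  1.71  0.83 -0.86  0.54  2.02 -0.24
  0.02  0.04 -0.32]
[[281.42506161 196.98955893]
 [279.83818922 198.03383556]]
[[0.54299296 0.05868309 0.07      ]]
[[0.54466195 0.05613586 0.035     ]]
```

```bash
cat >> h.py <<'E'
POSE=[.5492,.2405,87.0]
def cr(pose=None): return Tpr(*(pose or POSE))@TC
def toolpose(p,phi,flip=0,pose=None):
    """TCP at cradle-frame point p (m); tool z = cradle -z turned phi deg towards cradle -x; tool y along cradle +-y"""
    T=cr(pose);a=np.radians(phi);z=np.array([-np.sin(a),0,-np.cos(a)]);y=np.array([0,1.,0])*(-1 if flip else 1)
    M=T[:3,:3]@np.c_[np.cross(y,z),y,z]
    return ap(T,p)[0],R.from_matrix(M).as_euler('xyz',degrees=True)
HG=np.array([.05,0,.081])
def pushpt(q,phi,r=.070,w=.009,off=.004):
    u=np.array([-np.cos(q),0,np.sin(q)]);n=np.array([np.sin(q),0,np.cos(q)]);a=np.radians(phi)
    return HG+u*r+n*off-w*np.array([-np.cos(a),0,np.sin(a)])
E
python3 - <<'E'
from h import *
for flip in(0,1):
    g=[180,0,(90 if flip==0 else -90)-3]
    print(flip,'grasp',np.round(env.inverse_kinematics([.543,.058,.033],g) if env.inverse_kinematics([.543,.058,.033],g) is not None else np.nan,0), R.from_euler('xyz',g,degrees=True).as_matrix()[:,1].round(2), R.from_euler('xyz',toolpose([0,0,0],0,flip)[1],degrees=True).as_matrix()[:,1].round(2))
    for z in(.043,.15,.2): 
        q=env.inverse_kinematics(*toolpose([0,0,z],0,flip)); print(z,q if q is None else np.round(q,0))
    for phi0 in(60,50,40,25):
      for q in(2.1,1.5,1,.5,0):
        phi=min(phi0,np.degrees(q));s=env.inverse_kinematics(*toolpose(pushpt(q,phi),phi,flip));print(phi0,q,s if s is None else np.round(s,0))
E
```

```text
0 grasp [ 23.  24. -22.   0. -44. 154.] [ 1.   -0.05  0.  ] [-1.    0.05 -0.  ]
0.043 [ 23.  22. -10. -30. -50.  -8.]
0.15 [ 19.  15.  -5. -26. -62. -11.]
0.2 [ 17.  13.  -2. -25. -68. -12.]
60 2.1 [ 52.  34.   6.  19. -92. -59.]
60 1.5 [ 49.  31.   1.  20. -89. -58.]
60 1 [ 47.  30.  -4.  20. -83. -58.]
60 0.5 [ 37.  20. -10.   3. -62. -41.]
60 0 [ 20.  19.  -9. -28. -55.  -8.]
50 2.1 [ 49.  29.   5.  15. -86. -56.]
50 1.5 [ 47.  27.  -0.  16. -82. -55.]
50 1 [ 46.  27.  -5.  17. -78. -55.]
50 0.5 [ 37.  20. -10.   3. -62. -41.]
50 0 [ 20.  19.  -9. -28. -55.  -8.]
40 2.1 [ 47.  25.   3.  10. -79. -52.]
40 1.5 [ 44.  23.  -1.  10. -77. -51.]
40 1 [ 42.  23.  -6.  11. -73. -50.]
40 0.5 [ 37.  20. -10.   3. -62. -41.]
40 0 [ 20.  19.  -9. -28. -55.  -8.]
25 2.1 [ 41.  20.   1.   0. -70. -44.]
25 1.5 [ 38.  19.  -3.   0. -69. -41.]
25 1 [ 36.  18.  -6.   0. -65. -39.]
25 0.5 [ 35.  19. -10.   0. -61. -38.]
25 0 [ 20.  19.  -9. -28. -55.  -8.]
1 grasp [ 23.  24. -22.   0. -44. -26.] [-1.    0.05  0.  ] [ 1.   -0.05 -0.  ]
0.043 [ 23.  22. -10. -30. -50. 172.]
0.15 [ 19.  15.  -5. -26. -62. 169.]
0.2 [ 17.  13.  -2. -25. -68. 168.]
60 2.1 [ 52.  34.   6.  19. -92. 121.]
60 1.5 [ 49.  31.   1.  20. -89. 122.]
60 1 [ 47.  30.  -4.  20. -83. 122.]
60 0.5 [ 37.  20. -10.   3. -62. 139.]
60 0 [ 20.  19.  -9. -28. -55. 172.]
50 2.1 [ 49.  29.   5.  15. -86. 124.]
50 1.5 [ 47.  27.  -0.  16. -82. 125.]
50 1 [ 46.  27.  -5.  17. -78. 125.]
50 0.5 [ 37.  20. -10.   3. -62. 139.]
50 0 [ 20.  19.  -9. -28. -55. 172.]
40 2.1 [ 47.  25.   3.  10. -79. 128.]
40 1.5 [ 44.  23.  -1.  10. -77. 129.]
40 1 [ 42.  23.  -6.  11. -73. 130.]
40 0.5 [ 37.  20. -10.   3. -62. 139.]
40 0 [ 20.  19.  -9. -28. -55. 172.]
25 2.1 [ 41.  20.   1.  -0. -70. 136.]
25 1.5 [ 38.  19.  -3.  -0. -69. 139.]
25 1 [ 36.  18.  -6.  -0. -65. 141.]
25 0.5 [ 35.  19. -10.  -0. -61. 142.]
25 0 [ 20.  19.  -9. -28. -55. 172.]
```

Run:
```python
from h import *
env.gripper_to(.6,25)
g=[180,0,-90]
env.goto([.543,.058,.16],g); print(env.move_straight([.543,.058,.033],rate=.1,force_limit=12))
env.gripper_to(0,25);s=env.read_state();print(s['opening']*87,s['finger_force'],s['position'])
env.move_straight([.543,.058,.22]);
env.goto(*toolpose([0,0,.20],0)); env.move_straight(toolpose([0,0,.075+.033],0)[0])
s=env.read_state();print(s['opening']*87,s['finger_force'],s['clock'],s['force'])
print(ap(np.linalg.inv(cr()),s['position']))
fs=[]
for n in ('top','side'):
    f=env.grab_frame(n);np.save(f'{n}1.npy',f,allow_pickle=True);fs.append(f)
ims=[]
for f,(u0,v0,w,h),k in zip(fs,((195,170,80,60),(195,165,80,60)),(0,1)):
    im=cv2.resize(f['image'][v0:v0+h,u0:u0+w],None,fx=5,fy=5,interpolation=cv2.INTER_CUBIC);im2=im.copy()
    T=cr()
    for b,col in((box(-23,23,-13,13,75),(0,255,0)),(box(-23,23,-13,13,145),(0,255,0)),(box(-25,25,-15,15,37),(0,0,255)),(box(-25,-25,-13,13,63),(255,0,255))):
        p=(proj(f,ap(T,b))-[u0,v0]+.5)*5-.5;cv2.polylines(im2,[np.round(p).astype(int)],True,col,1)
    ims.append(np.vstack([im,im2]))
cv2.imwrite('pics/hov.png',np.hstack(ims))
```

```text
False
24.96827526021383 24.98741716146469 [0.5431091  0.05803316 0.03312563]
25.057626671208936 24.987650513648987 9.0083 [0.51135208 0.51653646 0.36892022]
[[ 0.00031849 -0.0004801   0.10858168]]
```

View pics/hov.png

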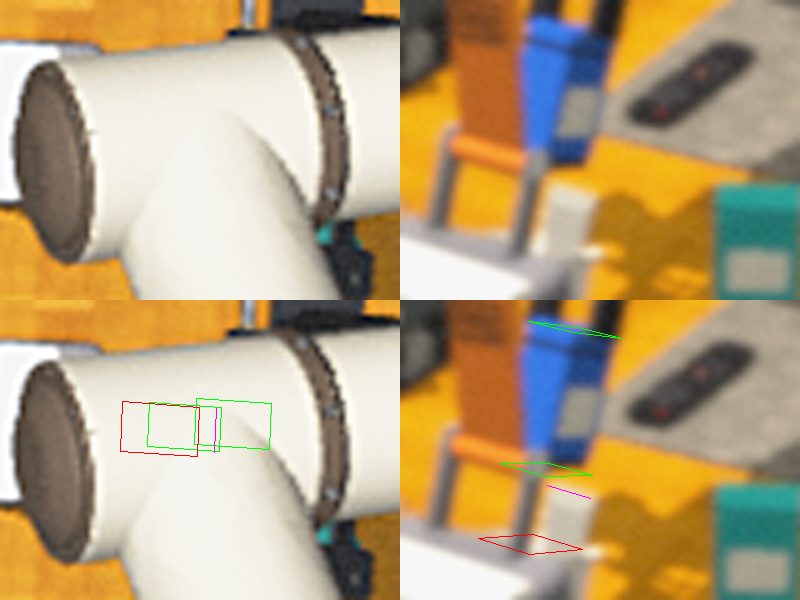

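The side picture shows the tank firmly held at (560,95), with the tongue top at (552-598,490). In the top picture the arm hides the pocket. I'll measure tank and tongue numerically in the side picture.

Run:
```python
from h import *
f=np.load('side1.npy',allow_pickle=True).item();f0=np.load('side0.npy',allow_pickle=True).item()
hsv=cv2.cvtColor(f['image'],cv2.COLOR_BGR2HSV).astype(int)
for v in (204,207,210,213): print('tongue',v,' '.join('%d/%d'%tuple(x) for x in hsv[v,300-2:322][:,1:]) if 0 else [(u,*hsv[v,u,1:]) for u in range(301,319)])
for v in (180,186,192,194,196,198,200): print('tank',v,[(u,*hsv[v,u]) for u in range(297,318)])
T=cr()
print('tongue in L',proj(f,ap(T,np.array([[-25,-13,z] for z in(63,40)])/1000)),'out R',proj(f,ap(T,np.array([[-28,13,z] for z in(63,40)])/1000)))
print('tank L',proj(f,ap(T,np.array([[23,-13,z] for z in(145,75)])/1000)),'R',proj(f,ap(T,np.array([[-23,13,z] for z in(145,75)])/1000)),'near bottom',proj(f,ap(T,[[.023,.013,.075]])))
for v in (204,207,210,213):
  print('t0',v,[(u,*cv2.cvtColor(f0['image'],cv2.COLOR_BGR2HSV)[v,u,1:].astype(int)) for u in range(219,240)])
```

```text
tongue 204 [(301, np.int64(48), np.int64(181)), (302, np.int64(46), np.int64(181)), (303, np.int64(46), np.int64(187)), (304, np.int64(44), np.int64(187)), (305, np.int64(46), np.int64(187)), (306, np.int64(49), np.int64(183)), (307, np.int64(47), np.int64(178)), (308, np.int64(47), np.int64(173)), (309, np.int64(49), np.int64(172)), (310, np.int64(47), np.int64(174)), (311, np.int64(47), np.int64(179)), (312, np.int64(46), np.int64(182)), (313, np.int64(48), np.int64(185)), (314, np.int64(47), np.int64(180)), (315, np.int64(47), np.int64(175)), (316, np.int64(51), np.int64(170)), (317, np.int64(74), np.int64(170)), (318, np.int64(127), np.int64(191))]
tongue 207 [(301, np.int64(88), np.int64(176)), (302, np.int64(71), np.int64(166)), (303, np.int64(62), np.int64(164)), (304, np.int64(57), np.int64(166)), (305, np.int64(51), np.int64(170)), (306, np.int64(48), np.int64(169)), (307, np.int64(47), np.int64(172)), (308, np.int64(46), np.int64(173)), (309, np.int64(45), np.int64(174)), (310, np.int64(47), np.int64(173)), (311, np.int64(47), np.int64(172)), (312, np.int64(47), np.int64(17
[... 11683 characters left out ...]
4(140)), (221, np.int64(59), np.int64(203)), (222, np.int64(34), np.int64(237)), (223, np.int64(17), np.int64(244)), (224, np.int64(10), np.int64(245)), (225, np.int64(11), np.int64(245)), (226, np.int64(10), np.int64(245)), (227, np.int64(11), np.int64(245)), (228, np.int64(11), np.int64(244)), (229, np.int64(13), np.int64(244)), (230, np.int64(19), np.int64(241)), (231, np.int64(52), np.int64(236)), (232, np.int64(117), np.int64(235)), (233, np.int64(166), np.int64(241)), (234, np.int64(193), np.int64(242)), (235, np.int64(210), np.int64(242)), (236, np.int64(234), np.int64(241)), (237, np.int64(230), np.int64(241)), (238, np.int64(222), np.int64(242)), (239, np.int64(234), np.int64(241))]
```

Run:
```python
from h import *
f=np.load('side1.npy',allow_pickle=True).item()
hsv=cv2.cvtColor(f['image'],cv2.COLOR_BGR2HSV).astype(int)
for v in (176,184,190,194,196,198,200,202): 
    print(v,' '.join('%d:%d,%d,%d'%(u,*hsv[v,u]) for u in list(range(216,223))+list(range(229,240))))
T=cr();g=lambda x,y,z:proj(f,ap(T,[[x/1000,y/1000,z/1000]]))[0].round(1)
print([g(23,-13,z) for z in(75,83,110,145)],[g(-23,13,z) for z in(75,83,110,145)],g(23,13,83),g(23,13,75))
m=cv2.inRange(hsv.astype(np.uint8),(104,120,60),(125,255,255));m[:150]=0;m[210:]=0;m[:,:200]=0;m[:,250:]=0
p=np.argwhere(m>0);print(p.min(0),p.max(0))
```

```text
176 216:13,205,182 217:10,176,175 218:175,94,157 219:126,99,177 220:112,157,218 221:109,184,227 222:109,190,228 229:109,183,138 230:109,185,117 231:110,178,116 232:110,172,114 233:109,187,109 234:109,181,104 235:113,138,100 236:160,53,101 237:13,143,178 238:18,197,228 239:21,222,241
184 216:13,209,184 217:11,190,180 218:3,115,166 219:140,81,148 220:114,138,202 221:110,180,223 222:108,191,228 229:21,17,146 230:23,33,153 231:22,32,153 232:23,33,156 233:21,24,148 234:20,11,139 235:18,9,141 236:16,44,163 237:16,60,182 238:17,55,185 239:18,50,180
190 216:13,209,184 217:12,199,181 218:7,149,166 219:160,75,142 220:117,116,185 221:110,172,219 222:109,190,226 229:23,33,154 230:22,37,153 231:22,32,150 232:28,21,144 233:0,4,133 234:5,11,143 235:16,38,167 236:17,48,180 237:18,46,182 238:19,49,178 239:21,48,171
194 216:13,208,223 217:13,206,214 218:11,178,195 219:0,90,165 220:131,69,167 221:115,105,200 222:112,126,205 229:109,169,130 230:108,183,127 231:113,138,126 232:138,54,119 233:11,118,179 234:18,186,227 235:20,217,240 236:21,224,242 237:21,228,242 238:21,224,240 239:21,208,240
196 216:17,20
[... 598 characters left out ...]
145 221:13,17,133 222:16,39,138 229:21,225,242 230:21,228,242 231:21,233,242 232:21,235,241 233:21,232,242 234:21,232,242 235:21,235,241 236:21,235,241 237:21,235,241 238:21,235,241 239:20,235,240
202 216:21,228,240 217:19,197,236 218:16,157,219 219:14,95,175 220:10,35,130 221:9,32,110 222:14,101,142 229:20,125,241 230:21,140,242 231:21,162,243 232:21,183,244 233:21,202,244 234:21,217,243 235:21,234,241 236:21,235,239 237:20,235,235 238:20,234,234 239:20,235,235
[array([214.5, 197.2]), array([215.1, 194. ]), array([217.4, 183.1]), array([220.3, 168.9])] [array([233.1, 199.6]), array([233.7, 196.5]), array([236. , 185.9]), array([238.8, 172.2])] [224.  196.5] [223.4 199.7]
[168 220] [196 235]
```

Run:
```python
from h import *
f=np.load('side1.npy',allow_pickle=True).item();f0=np.load('side0.npy',allow_pickle=True).item()
a=cv2.resize(f['image'][158:208,200:250],(400,400),interpolation=cv2.INTER_CUBIC)
b=cv2.resize(f0['image'][180:230,242:292],(400,400),interpolation=cv2.INTER_CUBIC)
cv2.imwrite('pics/id.png',np.hstack([a,b]))
```

```text
(no output)
```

View pics/id.png

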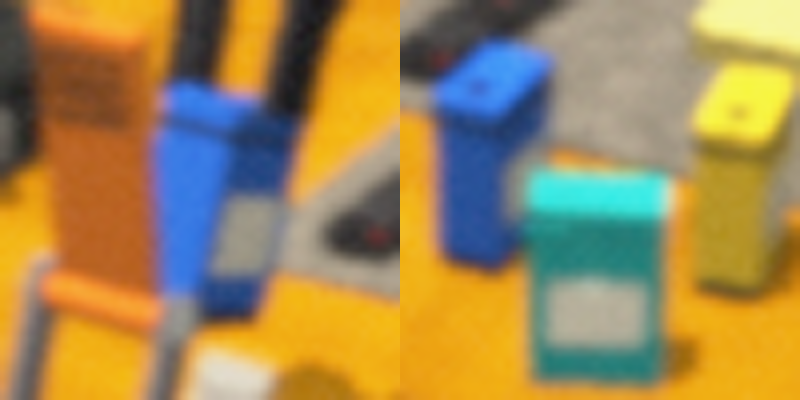

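Run:
```python
from h import *
f0=np.load('side0.npy',allow_pickle=True).item();f1=np.load('side1.npy',allow_pickle=True).item()
T=Tpr(.543,.058,90)
for z in(0,8,70): print(z,proj(f0,ap(T,box(-23,23,-13,13,z))).round(1).tolist())
s=env.read_state();print(s['position'],s['tool_rot'])
M=np.eye(4);M[:3,:3]=R.from_euler('xyz',s['tool_rot'],degrees=True).as_matrix();M[:3,3]=s['position']
# tank in tool frame: tank z=-tool z, underside 33 mm beyond tcp
for z in(0,8,70): print(z,proj(f1,ap(M,box(-23,23,-13,13,33-z))).round(1).tolist())
```

```text
0 [[253.3, 206.1], [246.0, 213.1], [254.0, 215.2], [261.1, 208.0]]
8 [[253.3, 203.7], [246.0, 210.7], [254.0, 212.8], [261.1, 205.7]]
70 [[253.2, 185.1], [245.7, 191.7], [254.0, 193.6], [261.3, 186.9]]
[0.54758709 0.19478716 0.14415422] [-179.84926973   25.02245138  -92.93543768]
0 [[214.2, 196.6], [224.2, 196.6], [232.8, 199.0], [223.1, 199.2]]
8 [[214.9, 193.4], [224.8, 193.5], [233.5, 195.9], [223.8, 195.9]]
70 [[220.0, 168.3], [229.9, 169.5], [238.6, 171.7], [229.1, 170.5]]
```

The held tank has the dark band and foot, and the cyan one has neither, so the identity is confirmed. The edges agree with the model to about 1 px. Now a force-guarded insertion.

```bash
cat >> h.py <<'E'
def st(msg=''):
    s=env.read_state();T=cr();p=ap(np.linalg.inv(T),s['position'])[0]*1000
    print(msg,'tcp cradle',p.round(1),'F cr',(T[:3,:3].T@s['force']).round(1),'M',(T[:3,:3].T@s['wrist_torque']).round(2),'op %.1f t %.1f'%(s['opening']*87,s['clock']));return p
E
python3 - <<'E'
from h import *
x,y=0,.001
env.move_straight(toolpose([x,y,.108],0)[0]);st('hover')
for z in(60,50,40,35,30,25,20,15,11):
    hit=env.move_straight(toolpose([x,y,z/1000+.033],0)[0],rate=.04,force_limit=5);st(f'{z} {hit}')
    if hit: break
E
```

```text
hover tcp cradle [1.000e-01 8.000e-01 1.087e+02] F cr [-0.8 -0.6  0.1] M [ 0.05  0.99 -0.01] op 25.1 t 9.4
60 False tcp cradle [-0.1  1.1 92.6] F cr [-0.5 -0.5 -0.5] M [ 0.1   0.96 -0.04] op 25.4 t 9.9
50 False tcp cradle [-0.2  1.2 82.7] F cr [-1.  -0.  -0.1] M [ 0.13  0.98 -0.03] op 25.1 t 10.3
40 False tcp cradle [-0.1  1.2 72.6] F cr [-0.3 -0.3  0.1] M [ 0.08  0.85 -0.06] op 25.3 t 10.7
35 False tcp cradle [-0.1  1.2 67.7] F cr [ 0.5 -0.   0.3] M [0.08 0.94 0.03] op 25.4 t 11.0
30 False tcp cradle [-0.1  1.2 62.7] F cr [-0.6  0.3 -0. ] M [ 0.04  0.9  -0.03] op 25.5 t 11.2
25 False tcp cradle [-0.1  1.2 57.6] F cr [-0.1 -0.3 -0.9] M [ 0.12  0.91 -0.01] op 25.1 t 11.5
20 False tcp cradle [-0.1  1.2 52.7] F cr [-0.2 -0.3 -0.2] M [ 0.08  0.91 -0.05] op 25.0 t 11.8
15 False tcp cradle [-0.1  1.2 47.7] F cr [0.2 0.1 0.2] M [ 0.1   0.88 -0.09] op 24.9 t 12.1
11 False tcp cradle [-0.1  1.2 43.7] F cr [-0.6 -0.7  0. ] M [ 0.06  0.96 -0.1 ] op 25.4 t 12.3
```

Run:
```python
from h import *
x,y=0,.001
for z in(8,6.5,5):
    hit=env.move_straight(toolpose([x,y,z/1000+.033],0)[0],rate=.02,force_limit=8);env.dwell(.2);st(f'{z} {hit}')
    if hit: break
f=env.grab_frame('side');np.save('side2.npy',f,allow_pickle=True)
im=cv2.resize(f['image'][165:245,190:270],(600,600),interpolation=cv2.INTER_CUBIC);cv2.imwrite('pics/ins.png',im)
```

```text
8 False tcp cradle [ 0.1  0.8 41.2] F cr [-0.2  0.3  0.7] M [-0.01  1.06 -0.04] op 25.2 t 12.8
6.5 False tcp cradle [ 0.   0.8 39.6] F cr [-0.1 -0.1  1.9] M [-0.07  1.    0.02] op 25.7 t 13.3
5 False tcp cradle [ 0.   0.9 38.1] F cr [-0.4 -1.3  2.5] M [-0.14  0.98 -0.01] op 25.4 t 13.7
```

View pics/ins.png

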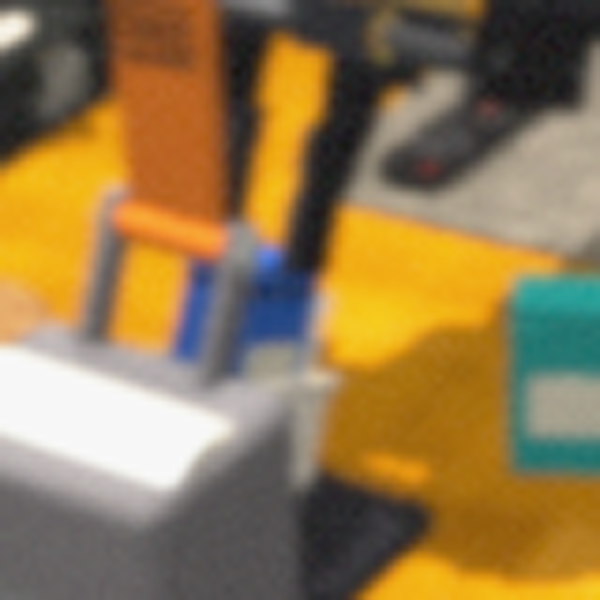

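Ejector force rises as expected (0.7 to 2.5 N), and the picture shows the tank in the pocket at (250,310) against the tongue at (318,400). Next I'll release, retreat and swing the lever.

Run:
```python
from h import *
env.move_straight(toolpose([0,.001,.0425],0)[0],rate=.03)
env.gripper_to(.55);st('open')
env.move_straight(toolpose([0,.001,.19],0)[0],rate=.12)
env.gripper_to(0,15)
q0=1.97;Y=np.array([0,.0005,0])
a=pushpt(2.0,45,off=.025)+Y
env.goto(*toolpose([0,0,.30],0));env.goto(*toolpose(a+np.array([.08,0,.09]),45));st('behind')
print(env.move_straight(toolpose(a,45)[0],rate=.12,force_limit=8));st('start')
f=env.grab_frame('side');np.save('side3.npy',f,allow_pickle=True)
for q in np.arange(2.0,.25,-.1):
    phi=min(45,np.degrees(q))
    hit=env.move_straight(*toolpose(pushpt(q,phi)+Y,phi),rate=.06,force_limit=25);st('q %.2f %s'%(q,hit))
    if hit: break
```

```text
open tcp cradle [-0.   1.  42.5] F cr [ 0.1 -0.2 -0. ] M [ 0.12  0.89 -0.02] op 48.0 t 14.8
behind tcp cradle [188.2   1.2 216. ] F cr [ 0.1 -0.5  0.2] M [ 0.11 -0.72 -0.05] op 0.6 t 18.7
False
start tcp cradle [108.9  -0.  128.6] F cr [ 0.7 -0.4 -0.1] M [ 0.01 -0.77 -0.03] op 0.5 t 19.8
q 2.00 False tcp cradle [ 88.9   0.4 137. ] F cr [ 0.6 -1.1 -0. ] M [ 0.12 -0.72 -0.02] op 0.5 t 20.4
q 1.90 False tcp cradle [ 82.6   0.5 139.7] F cr [ 0.1  0.3 -0.2] M [ 0.05 -0.74 -0.01] op 0.6 t 20.6
q 1.80 False tcp cradle [ 75.8   0.5 142.1] F cr [-0.2 -1.2  0.3] M [ 0.06 -0.8  -0.06] op 0.4 t 20.9
q 1.70 False tcp cradle [ 69.    0.6 143.7] F cr [ 0.7 -0.8  0.1] M [ 0.08 -0.78 -0.01] op 0.4 t 21.2
q 1.60 False tcp cradle [ 62.    0.6 144.6] F cr [-0.1 -0.1 -0.3] M [ 0.07 -0.7  -0.04] op 0.2 t 21.4
q 1.50 False tcp cradle [ 5.610e+01 -1.000e-01  1.463e+02] F cr [2.1 1.  4.1] M [ 0.26 -0.35 -0.21] op 0.4 t 21.7
q 1.40 False tcp cradle [ 49.8  -0.3 148.4] F cr [ 5.7  3.4 12.8] M [ 0.88  0.59 -0.78] op 0.5 t 22.0
q 1.30 False tcp cradle [ 43.   -0.5 150.3] F cr [ 6.4  5.8 20.4] M [ 1.45  2.   -1.3
[... 330 characters left out ...]
False tcp cradle [ 16.5  -1.8 138.9] F cr [ 1.8 -0.5  9.6] M [-0.1   0.95  0.11] op 0.6 t 23.3
q 0.80 False tcp cradle [ 10.9  -0.2 128.3] F cr [ 2.1 -0.5  2.5] M [-0.05 -0.62  0.13] op 0.6 t 23.6
q 0.70 False tcp cradle [  5.8   0.6 123.6] F cr [2.7 1.  0.7] M [ 0.12 -0.89 -0.08] op 0.6 t 23.8
q 0.60 False tcp cradle [  1.1   0.8 119.1] F cr [ 0.8 -0.   0.9] M [ 0.21 -0.43 -0.03] op 0.5 t 24.1
q 0.50 False tcp cradle [ -2.4   0.8 113.9] F cr [ 1.1 -0.3 -0.4] M [ 0.17 -0.24 -0.12] op 0.4 t 24.3
q 0.40 False tcp cradle [ -5.4   0.7 108.5] F cr [ 0.8 -0.1  1.9] M [ 0.15 -0.02 -0.07] op 0.7 t 24.6
q 0.30 False tcp cradle [ -7.8   0.6 102.8] F cr [0.6 0.5 0.4] M [ 0.14  0.16 -0.06] op 0.4 t 24.8
```

Run:
```python
from h import *
f3=np.load('side3.npy',allow_pickle=True).item();f=env.grab_frame('side');np.save('side4.npy',f,allow_pickle=True)
t=env.grab_frame('top');np.save('top4.npy',t,allow_pickle=True)
c=lambda g,u,v,w,h:cv2.resize(g['image'][v:v+h,u:u+w],(400,300),interpolation=cv2.INTER_CUBIC)
cv2.imwrite('pics/lev.png',np.vstack([np.hstack([c(f3,170,130,110,82),c(f,170,130,110,82)]),np.hstack([c(t,170,150,130,98),c(f,100,60,250,188)])]))
for g in(f3,f):
    for n in('clamp','ink_blue'): print(n,[(np.round(r['xyz'],3),round(r['score'],2)) for r in env.search_frame(g,n)[:3]] if 'shot' in g and g is f else '')
```

```text
clamp 
ink_blue 
clamp [(array([0.545, 0.223, 0.154]), 0.66)]
ink_blue [(array([0.67 , 0.336, 0.044]), 0.84), (array([0.531, 0.221, 0.104]), 0.74), (array([0.54 , 0.238, 0.146]), 0.2)]
```

View pics/lev.png

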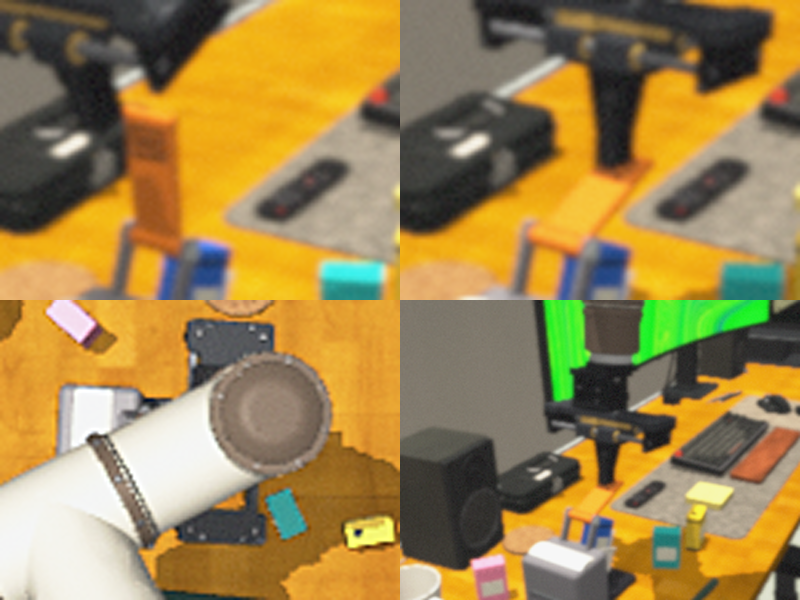

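The lever has come over to roughly 0.3–0.5 rad with the finger tip on it at (615,170), and the tank sits under it. I'll keep closing it.

Run:
```python
from h import *
Y=np.array([0,.0005,0])
for q in (.25,.2,.15,.1,.05,0,-.04,-.08,-.12,-.16,-.2,-.25):
    phi=max(0,np.degrees(q))
    hit=env.move_straight(*toolpose(pushpt(q,phi)+Y,phi),rate=.03,force_limit=15);p=st('q %.2f %s'%(q,hit))
    s=env.read_state()
    if hit or np.linalg.norm(s['force'])>24: break
f=env.grab_frame('side');np.save('side5.npy',f,allow_pickle=True)
```

```text
q 0.25 False tcp cradle [ -8.    0.3 100.1] F cr [ 1.6 -0.6  0.4] M [0.04 0.02 0.  ] op 0.3 t 25.3
q 0.20 False tcp cradle [-9.   0.2 97.3] F cr [1.8 0.3 0.7] M [ 0.08 -0.03 -0.05] op 0.4 t 25.5
q 0.15 False tcp cradle [-9.9  0.4 94.2] F cr [1.4 1.1 0.9] M [ 0.13  0.19 -0.03] op 0.4 t 25.8
q 0.10 False tcp cradle [-10.7   0.6  91.1] F cr [ 1.6 -0.   0.1] M [ 0.08  0.24 -0.04] op 0.4 t 26.0
q 0.05 False tcp cradle [-11.3   0.7  88. ] F cr [ 2.  -0.1  0.7] M [ 0.14  0.45 -0.04] op 0.5 t 26.3
q 0.00 False tcp cradle [-11.6   0.7  84.9] F cr [ 1.5 -0.3  1.6] M [ 0.11  0.64 -0.04] op 0.7 t 26.5
q -0.04 False tcp cradle [-11.4   0.5  82.2] F cr [ 0.1 -0.2  2.1] M [-0.07  1.01 -0.04] op 0.2 t 26.8
q -0.08 False tcp cradle [-11.2   0.4  79.3] F cr [ 0.1 -0.6  2.7] M [-0.13  1.04 -0.04] op 0.3 t 27.0
q -0.12 False tcp cradle [-11.    0.3  76.4] F cr [-0.8 -0.7  1.9] M [-0.25  1.06 -0.04] op 0.9 t 27.3
q -0.16 False tcp cradle [-10.7   0.4  73.6] F cr [ 0.2 -0.3  2.2] M [-0.29  1.08 -0.03] op 0.6 t 27.5
q -0.20 False tcp cradle [-10.4   0.6  70.7] F cr [-0.3 -1.6  2.4] M [-0.25  1.06 -0.04] op 0.3 t 27.8
q -0.25 False tcp cradle [-9.8  0.7 67.2] F cr [-0.1 -0.6  2.8] M [-0.28  1.16 -0.04] op 0.7 t 28.0
```

```bash
cat > lv.py <<'E'
from h import *
import sys
def orange(f):
    hsv=cv2.cvtColor(f['image'],cv2.COLOR_BGR2HSV);m=cv2.inRange(hsv,(5,150,120),(15,255,255))
    m[:140]=0;m[225:]=0;m[:,:185]=0;m[:,262:]=0
    n,l,s,c=cv2.connectedComponentsWithStats(m);i=1+s[1:,4].argmax();return l==i
def show(f,m):
    p=np.argwhere(m);print('area',m.sum(),'rows',p[:,0].min(),p[:,0].max(),'cols',p[:,1].min(),p[:,1].max())
    for v in range(p[:,0].min(),p[:,0].max()+1,3):
        u=p[p[:,0]==v,1]
        if len(u): print(v,u.min(),u.max(),end=' | ')
    print()
if __name__=='__main__':
    for n in sys.argv[1:]:
        f=np.load(f'{n}.npy',allow_pickle=True).item();print(n);show(f,orange(f))
    for q in(2.25,2.1,1.96,1.2,.9,.6,.4,.2,0): print(q,proj(f,ap(Tpr(*POSE),lever(q))).round(0).astype(int).tolist())
E
python3 lv.py side0 side3 side4 side5
python3 - <<'E'
from h import *
from lv import show
f=env.grab_frame('side')
for n in('clamp','ink_blue'):
    for r in env.trace(f,n)[:3]:
        print(n,r['score']);show(f,r['mask'])
st()
E
```

```text
side0
area 446 rows 159 200 cols 203 220
159 203 205 | 162 204 217 | 165 208 217 | 168 206 217 | 171 206 217 | 174 205 217 | 177 205 218 | 180 206 218 | 183 207 218 | 186 207 218 | 189 206 218 | 192 206 218 | 195 206 219 | 198 214 218 | 
side3
area 463 rows 159 199 cols 203 219
159 203 204 | 162 204 212 | 165 205 217 | 168 206 217 | 171 206 217 | 174 205 217 | 177 205 218 | 180 207 218 | 183 207 218 | 186 207 218 | 189 206 218 | 192 207 218 | 195 206 219 | 198 214 218 | 
side4
area 64 rows 173 180 cols 223 238
173 234 236 | 176 223 237 | 179 229 234 | 
side5
area 61 rows 186 195 cols 223 239
186 224 224 | 189 225 239 | 192 231 235 | 195 225 229 | 
2.25 [[219, 199], [211, 167], [197, 164], [206, 195]]
2.1 [[219, 199], [214, 164], [201, 161], [206, 195]]
1.96 [[218, 199], [218, 161], [205, 158], [206, 195]]
1.2 [[219, 197], [233, 162], [221, 159], [206, 194]]
0.9 [[219, 197], [237, 168], [225, 165], [206, 193]]
0.6 [[219, 196], [240, 176], [228, 173], [207, 193]]
0.4 [[219, 196], [240, 183], [228, 179], [207, 193]]
0.2 [[220, 196], [240, 189], [228, 186], [207, 193]]
0 [[220, 196], [239, 196], [227, 193], [207, 193]]
clamp 0.8
area 202 rows 188 198 cols 207 239
188 223 237 | 191 215 239 | 194 207 233 | 197 212 218 | 
ink_blue 0.81
area 471 rows 201 228 cols 258 276
201 259 263 | 204 258 276 | 207 258 275 | 210 258 275 | 213 258 275 | 216 258 275 | 219 258 275 | 222 258 275 | 225 258 274 | 228 271 274 | 
ink_blue 0.73
area 539 rows 221 250 cols 146 167
221 157 163 | 224 147 164 | 227 146 165 | 230 146 166 | 233 147 166 | 236 147 166 | 239 148 167 | 242 148 167 | 245 149 167 | 248 150 164 | 
ink_blue 0.58
area 186 rows 198 215 cols 213 232
198 226 232 | 201 215 232 | 204 215 232 | 207 214 231 | 210 214 231 | 213 222 230 | 
 tcp cradle [-9.7  0.8 67.2] F cr [ 0.4 -1.7  0.9] M [-0.12  1.02 -0.05] op 0.4 t 28.2
```

Run:
```python
from h import *
for n,p,phi in(('side3',[.1089,0,.1286],45),('side4',[-.0078,.0006,.1028],17.2),('side5',[-.0098,.0007,.0672],0)):
    f=np.load(n+'.npy',allow_pickle=True).item();a=np.radians(phi);b=np.array([np.sin(a),0,np.cos(a)])
    print(n,'tcp',proj(f,ap(cr(),[p,p+.03*b,p+.06*b])).round(1).tolist(),'tank top',proj(f,ap(cr(),box(-23,23,-13,13,80))).round(0).tolist())
    g=cv2.cvtColor(f['image'],cv2.COLOR_BGR2HSV).astype(int)
    for v in range(164,196,3):
        r=g[v,190:250];d=[190+i for i in range(60) if r[i,2]<80];print(v,(d[0],d[-1],len(d)) if d else '-',end=' | ')
    print()
print(env.read_state()['tool_rot'],env.read_state()['joint_positions'])
```

```text
side3 tcp [[202.5, 174.9], [198.7, 164.6], [194.7, 153.8]] tank top [[225.0, 195.0], [215.0, 195.0], [224.0, 198.0], [234.0, 198.0]]
164 (190, 202, 13) | 167 (196, 203, 8) | 170 (195, 203, 9) | 173 (190, 203, 9) | 176 (190, 203, 9) | 179 (190, 199, 7) | 182 (190, 195, 6) | 185 (190, 249, 6) | 188 (242, 249, 7) | 191 - | 194 - | 
side4 tcp [[228.1, 187.5], [228.6, 176.0], [229.1, 164.3]] tank top [[225.0, 195.0], [215.0, 195.0], [224.0, 198.0], [234.0, 198.0]]
164 (190, 233, 31) | 167 (196, 232, 23) | 170 (195, 232, 25) | 173 (190, 232, 23) | 176 (190, 204, 10) | 179 (190, 199, 7) | 182 (190, 248, 7) | 185 (190, 249, 6) | 188 (242, 249, 8) | 191 - | 194 - | 
side5 tcp [[225.6, 201.5], [228.1, 189.7], [230.5, 177.9]] tank top [[225.0, 195.0], [215.0, 195.0], [224.0, 198.0], [234.0, 198.0]]
164 (190, 240, 36) | 167 (196, 239, 28) | 170 (194, 237, 29) | 173 (190, 236, 25) | 176 (190, 235, 19) | 179 (190, 234, 15) | 182 (190, 249, 16) | 185 (190, 249, 15) | 188 (230, 249, 11) | 191 - | 194 - | 
[179.95686778  25.0159736  -93.02209157] [ 21.24166175  20.57569266  -9.62268554 -28.99648833 -52.74188462
  -7.88212307]
```

The finger tip is below the lever plate and pressing on the tank top directly, so it slipped past or through the lever. I'll back out straight and look at the lever again.

Run:
```python
from h import *
from lv import orange,show
for z in(.085,.1,.12,.15,.2):
    hit=env.move_straight(toolpose([-.0098,.0007,z],0)[0],rate=.06,force_limit=15);st(f'{z} {hit}')
    if hit: break
f=env.grab_frame('side');np.save('side6.npy',f,allow_pickle=True);t=env.grab_frame('top');np.save('top6.npy',t,allow_pickle=True)
for n in('clamp','ink_blue'):
    for r in env.trace(f,n)[:3]:
        p=np.argwhere(r['mask']).mean(0)
        if 205<p[1]<245: print(n,r['score']);show(f,r['mask'])
```

```text
0.085 False tcp cradle [-9.6  0.7 85.4] F cr [-0.8  0.6 -0.3] M [0.12 0.93 0.01] op 0.6 t 28.7
0.1 False tcp cradle [ -9.6   0.5 100.5] F cr [ 0.2  0.6 -0.4] M [ 0.11  0.86 -0.03] op 0.5 t 29.1
0.12 False tcp cradle [ -9.6   0.6 120.4] F cr [-0.6 -0.7 -0.4] M [0.09 0.86 0.03] op 0.5 t 29.6
0.15 False tcp cradle [ -9.8   0.8 150.1] F cr [0.2 0.8 0.3] M [ 0.09  0.94 -0.05] op 0.5 t 30.2
0.2 False tcp cradle [-10.    1.  199.6] F cr [ 0.4 -0.5 -0.9] M [ 0.1   0.88 -0.04] op 0.3 t 31.2
ink_blue 0.67
area 235 rows 197 215 cols 213 233
197 226 230 | 200 215 233 | 203 214 232 | 206 214 232 | 209 213 231 | 212 214 231 | 215 222 229 |
```

```bash
cat > amap.py <<'E'
from h import *
import sys
for n in sys.argv[1:]:
    f=np.load(n+'.npy',allow_pickle=True).item();g=cv2.cvtColor(f['image'],cv2.COLOR_BGR2HSV).astype(int);print(n)
    r0,r1,c0,c1=(156,206,198,246) if n[0]=='s' else (183,212,206,262)
    for v in range(r0,r1,2 if n[0]=='s' else 1):
        s=''
        for h,sa,va in g[v,c0:c1]:
            s+= 'k' if va<75 else 'w' if sa<60 and va>190 else 'g' if sa<75 else 'B' if 95<h<130 else 'O' if h<=14 or h>170 else 'o' if h<=17 else '.'
        print(v,s)
E
python3 amap.py side4 side5 side6 top6
```

```text
side4
156 gggoo...................ookkkkkkkkkkkko.........
158 gkkooooooo...............okkkkkkkkkkko..........
160 gkkkkkkkkggoo............okkkkkkkkkkk...........
162 kkkkkkkkkkkkkoo...........okkkkkkkkko...........
164 kkkkkkkkkkkkkkoo..........okkkkkkkkko...........
166 kkkkkkkkkkkkkoo..........ookkkkkkkko............
168 kkkkkkkkkkkkkoo..........ookkkkkkkkoo...........
170 gkkkkkkkkkkkkko..........ookkkkkkkkoo...........
172 gggkkkkkkkkkko...........ookkkkkkkkOoo..........
174 gggkkkkkkkooo............ooOkkkkkkOOOOOOOo......
176 gggkkkkooo..............oOOOOOOOOOOOOOOoo.......
178 gggoooo...................ooOOOOOOOOOOo......oog
180 gooo.............................ooOo......ooggg
182 o................................oo.....oogggggg
184 ................................oo....oogggggggg
186 ..............................ooo..oogggggggkkkk
188 .............................o....ogggggggggkkkk
190 ......oOOo.................oo.....oogggggggggggg
192 .....oOOOo...............oo..........ooooooggggg
194 ....oOOOOo............oOOOo...................oo
196 ....oOgOOOOOOOooo....oOggggggg
[... 3966 characters left out ...]
ggggwwwwwwwwwwwwwwwwwwwwwwwww
201 ggggggggOoOOOgggggggggggggggggOwwwwwwwwwwwwwwwwwwwwwwwww
202 ggggggggggggggggggggggggggggggOwwwwwwwwwwwwwwwwwwwwwwwww
203 gwgggggggggggggggoggggggggggggOwwwwwwwwwwwwwwwwwwwwwwwww
204 gwwgggggggggkgggggogggggggggggggwwwwwwwwwwwwwwwwwwwwwwww
205 ggwwwwgggkkkkgggggggggggggggggggwwwwwwwwwwwwwwwwwwwwwwww
206 ggwwwwgggkkkkgggggggggggggggggOgwwwwwwwwwwwwwwwwwwwwwwww
207 gwwwwwgggkkkkggggggggoggggggggggwwwwwwwwwwwwwwwwwwwwwwww
208 wgwwwwgggkkkkkggggggggggOgggggggwwwwwwwwwwwwwwwwwwwwwwww
209 ggggggggkkkkkkggggogggggggggggggwwwwwwwwwwwwwwwwwwwwwwww
210 ggggggggkkkkkkggggggggggggggggOgwwwwwwwwwwwwwwwwwwwwwwww
211 gggggggkOOkkkkggggggggggggggggggwwwwwwwwwwwwwwwwwwwwwwww
```

The visible finger tip ends about 12 px (about 29 mm) above the nominal TCP in both pictures, and the lever face is exactly there at 0.18 rad. So the tip hasn't passed through; it simply hasn't pressed deep enough. I'll continue downward with force guards.

```bash
python3 - <<'E'
from h import *
env.move_straight(toolpose([-.014,.0005,.09],0)[0],rate=.12);st('pre')
for z in range(84,30,-3):
    hit=env.move_straight(toolpose([-.014,.0005,z/1000],0)[0],rate=.03,force_limit=15);p=st(f'{z} {hit}')
    if hit or np.linalg.norm(env.read_state()['force'])>22: break
f=env.grab_frame('side');np.save('side7.npy',f,allow_pickle=True)
E
python3 amap.py side7 | sed -n '12,30p'
```

```text
pre tcp cradle [-13.7  -0.1  90.7] F cr [ 0.3 -1.   1.7] M [ 0.13  0.8  -0.01] op 0.7 t 32.5
84 False tcp cradle [-14.    0.5  84. ] F cr [ 0.  -0.  -0.3] M [ 0.03  0.9  -0.09] op 0.5 t 32.8
81 False tcp cradle [-14.1   0.6  80.8] F cr [ 0.8 -0.4 -0.3] M [0.12 0.87 0.01] op 0.4 t 33.1
78 False tcp cradle [-14.1   0.6  77.7] F cr [-0.4 -0.7  1.3] M [ 0.06  0.89 -0.03] op 0.2 t 33.3
75 False tcp cradle [-14.1   0.7  74.8] F cr [-0.2  0.8 -0.4] M [ 0.06  0.87 -0.09] op 0.9 t 33.6
72 False tcp cradle [-14.1   0.7  71.8] F cr [ 0.  -0.1 -0.4] M [ 0.02  0.87 -0.03] op 0.4 t 33.8
69 False tcp cradle [-14.1   0.6  68.8] F cr [-0.6 -0.   0.4] M [ 0.02  0.92 -0.07] op 0.6 t 34.1
66 False tcp cradle [-14.1   0.2  66.2] F cr [-0.3 -0.1  2.9] M [ 0.02  1.13 -0.06] op 0.3 t 34.3
63 False tcp cradle [-14.1   0.1  63.2] F cr [-1.2 -0.4  3.6] M [-0.17  1.43 -0.05] op 0.2 t 34.6
60 False tcp cradle [-14.    0.1  60.1] F cr [-1.8  0.4  4.2] M [-0.24  1.45  0.04] op 0.4 t 34.8
57 False tcp cradle [-14.    0.3  57. ] F cr [-2.1 -1.2  3.6] M [-0.32  1.55 -0.03] op 0.4 t 35.1
54 False tcp cradle [-14.1   0
[... 358 characters left out ...]
kk......oog
180 gooo......................oOkkkkkkkkkkoo...ooggg
182 ..........................ookkkkkkkkkk.ooogggggg
184 ..........................ookkkkkkkkkggggggggggg
186 ..........................oOkkkkkkkkggggggggkkkk
188 ..........................ookkkkkkkkggggggggkkkk
190 ......oOoo................okkkkkkkkggggggggggggg
192 .....oOOO................oOgkkkkkko.oooooooggggg
194 ....oOOOOoo...........oOOOOOOOOOOOoo..........oo
196 ....oOgOOOOOOOooo....oOgggOOOoOOOOOOOooo........
198 ....ogggoo...oooOOOOOOgggggOOOOOooooooooo.......
200 ...oOggOo.......Ogg.gggggggBBBgOOOo.............
202 ...ogggoo......oOgBBBggggBBBBBBBBgO.............
204 ..oOgggo.......ogBBBgggggBBBBBBBBggo............
```

Hard stop reached: 22 N with no further travel, and the lever end is at rows 194–198, which matches the closed angle. I'll retract, verify and hand in.

```bash
python3 - <<'E'
from h import *
env.move_straight(toolpose([-.014,.0005,.20],0)[0],rate=.15);st('up')
env.set_joints([-54.454,22.042,.453,0,-68.411,-14.817]);env.dwell(.5);st('home')
for n in('side','top'):
    f=env.grab_frame(n);np.save(n+'8.npy',f,allow_pickle=True)
    f0=np.load(n+'0.npy',allow_pickle=True).item()
    d=cv2.absdiff(cv2.GaussianBlur(f['image'],(5,5),0),cv2.GaussianBlur(f0['image'],(5,5),0)).max(2)>45
    k,l,s,c=cv2.connectedComponentsWithStats(d.astype(np.uint8));print(n,[s[i].tolist() for i in range(1,k) if s[i,4]>8])
E
python3 amap.py side8 top8| sed -n '16,70p'
```

```text
up tcp cradle [-14.2   1.3 198.7] F cr [ 0.8 -1.2 -0.3] M [ 0.12  0.86 -0.02] op 0.8 t 37.0
home tcp cradle [-701.6  284.3  485.5] F cr [ 0.2 -0.2 -0. ] M [ 0.    0.01 -0.01] op 0.4 t 40.3
side [[406, 75, 6, 21, 66], [409, 90, 5, 10, 27], [203, 158, 10, 18, 125], [207, 164, 13, 31, 266], [245, 184, 16, 31, 412], [220, 195, 17, 21, 231], [212, 199, 8, 15, 85], [235, 226, 10, 5, 36]]
top [[212, 186, 3, 12, 16], [215, 188, 30, 16, 395], [273, 192, 19, 12, 206], [243, 196, 10, 12, 70]]
184 ......................................oogggggggg
186 ..................................ooogggggggkkkk
188 .................................oogggggggggkkkk
190 ......oOOo........................oogggggggggggg
192 .....oOOOo...........................ooooooggggg
194 ....oOOOOooo.........ooOOOOOOOOOooo..........ooo
196 ...ooOgOOOOOOOOooo..oOOgggOOOOOOOOOOOooo........
198 ...oogggOo...oooOOOOOOgggggOOOOOooooooooo.......
200 ...oOggOo.......Og..gggggggBBBggOOo.............
202 ..ooOggoo......oOgBBBggggBBBBBBBBgO.............
204 ..oOggOoo......oOBBBgggggBBBBBBBBggo............
top8
183 wwwwwwwwggkkkkkgggggg
[... 1043 characters left out ...]
ooOOOOOOOOoOOooooooo.........
201 wwggggggO.oOggggOOOOOOOOOOOOOOoooOOOOoOO.ooo.oo.........
202 wwggggggggggggggggggggggggggggOOOOOOOoOoo.oo..o.........
203 wwgggggggggggggggwwwwwwwwwwwwgkkkkkkk..ooo.o.oo.........
204 wwwwgwggggggkkkkkkkkkkkkkgggggkkkkkkkooooo.oo.o..o......
205 wwwwwwwggkkkkkkkkkkkkkkkkkkkkkkkkkkkk..ooo.oooo.........
206 wwwwwwgggkkkkkkkkkkkkkkkkkkkkkkkkkkkkooo.ooo.oo.........
207 wwwwwwgggkkkkkkkkkkkkkkkggggggggggggk.ooooo.oo..........
208 wwwwwwgggkkkkkkkkgkkkkkkkgggggggggggko..o...............
209 wwwwwwggkkkkkkkkgggggkkgggggggggggggOooooo..............
210 ggggggggkkkkkkkkggggggggggggggggggggOoooo...............
211 gggggggkOoOkkOkkkgggggggggggggggggggOo.oo...............
```

Only the lever and tank changed in either view. The lever lies closed and stays put, and the bystanders have not moved.

```bash
python3 -c "
from workcell import env
print(env.close_job())"
```

```text
the job is handed in; nothing more can be done
None
```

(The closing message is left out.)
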